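Hold a clamp bar down on a sprung slide chamber

ROBOT

A 7-joint arm with a two-finger parallel gripper is mounted at the origin on the work surface. World frame = base frame: x ahead of the robot, y to its left, z up, the work surface at z = 0. Lengths are in m, angles in rad, forces in N, time in s.
With the tool pointing down it reaches from about 0.425 to 0.875 m from the base axis. Payload 4.7 kg.
Tool frame: the origin (TCP) lies at the centre of the arm's flange, where the gripper is bolted on; the fingertips stand 182 mm ahead of it and the grasp point (between the pads) lies ahead of it (ctrl.hold_point_z is the z of the grasp point in the tool frame, in m); z points along the fingers, y is the direction in which the jaws open and shut (so a half turn about z gives the same grasp; the last joint's range is limited). The gripper opens to 87 mm and grips with 3 to 60 N. Pads are 19 mm wide; open, the fingers measure 117 mm over their backs; the gripper's body (75 mm by 190 mm) begins 51 mm behind the grasp point.
Start: joints at [1.131, 0.321, -0.07, 1.45, 0.023, 1.371, -0.057], TCP at [0.285, -0.584, 0.405] pointing down, gripper open.
Joint ranges: [-2.86, 2.86], [-0.3, 2.09], [-1.38, 1.24], [0.06, 2.45], [-1.56, 4.7], [0.09, 2.05], [-2.69, 2.69]. Speed limits (rad/s): [2.57, 2.57, 3.14, 3.14, 3.14, 3.14, 3.14].

INTERFACE

Orientations are given as a rotation vector (axis times angle).
In Python, from bench import get_state, imaging, workorder, ctrl gives the robot as it stands.
- The arm moves only by the tool step_arm, never from a script. Its argument "increments" is a list of rows, each an object of numbers: "claw": the opening, from 0 (shut) to 1 (fully open); "tx", "ty", "tz": the shift along the tool's x, y, z in m; "spin": the turn about the tool's z in degrees. A call has 1 to 8 rows; each row is the pose to reach, as a shift and turn from the pose commanded when the call began, along the tool's axes at that moment; what a row does not reach only later rows make up. A row lasts 1/12 s, in which the tool goes at most 41.7 mm and 7.16 degrees, less where a joint would pass 70% of its speed; a pose out of reach is approached as far as the arm can. A call with a gripper value outside its range is refused whole. The fingers move at their own pace and stop on an object; "force" is the grip in N (left out, the last holds). Time passes only in rows, so rows that repeat a pose let the fingers close. It gives the time, the measured TCP pose, the force and the opening at its end, in the units of the state.
- get_state(): the state, without advancing time (a new reading comes with each control period).
- imaging.get_image(name): name is "scene" or "top" or "wrist"; returns the picture (420x560x3 uint8, blue, green, red); there is no depth.
- imaging.camera_params(name): a dict with "intrinsics" (3x3 intrinsics, pixels), "camera_from_world" (4x4, takes a point from world to camera coordinates). Camera axes: x right, y down, z forward; pixel columns grow to the right and rows downward; lengths in m; the calibration is good to about 2 mm. A picture is of the moment at which its call begins: read the wrist's pose just before it. camera_params takes no time and is no camera call; for the wrist camera it gives the pose at the moment of the call.
- workorder.close_job(): hands the job in, once; it reports no verdict.
The state is a dict: "time": time; "joint_positions": joint angles; "qd": joint speeds; "joint_torque": joint torques, N m; "position": TCP position; "tool_rot": TCP orientation; "ft_force": force on the tool from outside, world axes, zero at the start; "torque": the same for the moment, N m; "grip_width": opening from 0.0 (shut) to 1.0 (fully open).
Only numpy, scipy, OpenCV 4.12 (cv2) and the standard library are available. Lean on these libraries where they do the work, as an engineer would, in place of code of your own. Each camera call takes 0.05 s, during which the arm holds its last target. There are 200 camera calls.

TASK

The slide chamber on the bench has one clamp bar screwed down and its other end still open: pick the loose black clamp bar off the white bench pad, lay it across the two white rests at the open end, between the steel pins and centred over the orange sprung foot, and press it down against the springs until both its ends sit firmly on the rests. Finish while still holding it pressed down like that, without letting up, so that I can drive its two screws. Touch the glass with nothing, and leave the tube rack, the timer, the screw dish and the driver where they are.

Things in the scene. Friction and masses are not known exactly. Their poses are not given: they have to be found in the camera images.
- bar_center (a point): centre (half-way up) of the loose clamp bar: black aluminium, 110 mm long along its own y, 18 mm wide along x, 14 mm high along z, a slotted screw hole 42 mm either side of its centre; 60 to 100 g. It starts flat on the white bench pad (2 mm thick; this point 9 mm above the bench). Either end may go either way, same side up. Grip it across its width at mid-length.
- home (a point): where the middle of the bar's underside belongs: midway between the two white rests of the open end, level with their tops, 42 mm above the bench. Its y runs from rest to rest (the bar must lie along it), x towards the glass, z up. Pressed home, the bar's centre is 7 mm above this point. Beside the bar between the rests the chamber is 12 mm lower, giving room for fingers.
- rest_left: one white rest (40 mm along x, 24 mm along y), hard stop for one end of the bar; origin at the centre of its top, at the screw hole, 42 mm from home along +y. Two cone-tipped steel pins 6 mm thick stand at x = -14 and +14 mm from this point, tips 14 mm above the rest; the bar goes down between them with 2 mm to spare each side.
- rest_right: the other white rest, the same, 42 mm from home along -y.
- foot_top (a point): centre of the top of the orange sprung foot (14 mm along x, 44 mm along y) midway between the rests; released it stands 8 mm above the rests' tops (50 mm above the bench) and meets the bar first.
- foot (a joint): how far the sprung foot is pressed down, in m: 0 released, 0.008 when the bar lies on both rests. Its springs push back with about 4 N at first touch, rising evenly to about 10 N at 8 mm; then the bar's ends meet the rests and the force climbs steeply. About 16 to 20 N in all holds it firmly home.
- glass: the chamber's glass window (62 x 68 mm, two greenish panes with a blue divider and blue gasket), its face 30 mm above the bench; origin at the centre of the face, 52 mm from home along +x. Must not be touched.
- rack: bystander: red tube rack 105 x 245 x 28 mm, origin at the centre of its underside.
- timer: bystander: grey timer 62 x 78 x 18 mm, origin at the centre of its underside.
- screw_dish: bystander: small round steel dish, 88 mm across, 20 mm high, with screws in it; origin at the centre of its underside.
- driver: bystander: hex driver with an orange handle, about 160 mm long, lying on the bench along its own x, below 40 mm high.
- chamber: the slide chamber, fixed to the bench: aluminium plate 190 x 140 x 8 mm under a clear body 150 x 110 mm whose top is 28 mm above the bench; origin at the centre of the plate's underside, x along its length. Its open end is 52 mm from here along -x (home); the bar already fitted is 52 mm along +x, screw heads reaching 61 mm above the bench.
- bar: the same loose bar; this origin is at the centre of its underside.
Things that resemble listed ones, but are neither listed nor needed, are in the scene too. Of the things that look like the bar, the middle-sized one is meant.

How it is judged:
On the way:
1. the bar lies across the open end, between the pins and over the sprung foot (x of bar_center in the frame of home between -0.004 and 0.004 m and y of bar_center in the frame of home between -0.007 and 0.007 m and angle between the y axis of bar_center and the y axis of home, either way round below 0.1 rad and z of bar_center in the frame of home below 0.017 m), for 0.05 s.
At the end, for the whole second after the job is handed in: Held by the gripper (over 4 N), the bar rests still on both rests (over 0.7 N each), within 4 mm across, 7 mm along, 0.1 rad in line, 0.06 rad level, 1.5 mm of fully down, foot pressed over 6.5 mm. Rack, timer, dish and driver within 25 mm of their starts (x of bar_center in the frame of home between -0.004 and 0.004 m and y of bar_center in the frame of home between -0.007 and 0.007 m and angle between the y axis of bar_center and the y axis of home, either way round below 0.1 rad and value of joint foot above 0.0065 m and z of bar_center in the frame of home below 0.0085 m and angle between bar_center's own z axis and vertical below 0.06 rad and contact force between bar and rest_left above 0.7 N and contact force between bar and rest_right above 0.7 N and contact force between the fingers and bar above 4 N and linear speed of bar below 0.01 m/s and distance of each of rack, timer, screw_dish, driver from where it was at the start of the episode below 0.025 m); the arm keeps its last pose, push and grip.
It fails at once if the glass is touched (contact force between anything else and glass above 1 N).
It fails at once if the rack is disturbed (distance of rack from where it was at the start of the episode above 0.025 m).
It fails at once if the timer is disturbed (distance of timer from where it was at the start of the episode above 0.025 m).
It fails at once if the screw dish is disturbed (distance of screw_dish from where it was at the start of the episode above 0.025 m).
It fails at once if the driver is disturbed (distance of driver from where it was at the start of the episode above 0.025 m).
It also fails if it takes over 38 s, if anything falls off the work surface, if the arm or the gripper's body presses on something with over 40 N, if the wrist force passes 120 N, or if a joint passes its speed limit or range.

## Working session

There is one attempt and no reset: what is moved stays moved. The work goes in short steps, Python scripts to look and compute and a tool call to move; the robot and the scene stay as the last step left them, time stands still between calls to the robot, and variables do not carry over. Pictures are saved under pics/ and viewed, on a budget of 10 in all, crops included, one or two more only if the job needs it, and the job is handed in when it is done.

Besides the shell and the picture viewer there is one more tool, called after "Request:" by a JSON object that holds its "name" and its "arguments", one argument or row to a line. step_arm: Moves the arm, as the interface text tells. Its arguments: {"type":"object","properties":{"increments":{"type":"array"},"force":{"type":"number"}},"required":["increments"]}

```bash
mkdir -p pics; ls
python3 - <<'E'
from bench import get_state, imaging, workorder, ctrl
import cv2
print(get_state(), ctrl.hold_point_z)
for n in ("scene","top"):
    im=imaging.get_image(n); cv2.imwrite(f"pics/{n}0.png",im)
    p=imaging.camera_params(n); print(n,p)
E
```

```text
pics
{'time': 0.0, 'joint_positions': array([ 1.13109309,  0.32179444, -0.07011605,  1.45166452,  0.0226157 ,
        1.37079977, -0.05688908]), 'qd': array([ 8.39946803e-04, -2.84356984e-05,  6.76666253e-04,  8.01319419e-04,
        7.47679112e-04,  1.35036980e-03, -1.01183126e-03]), 'joint_torque': array([-6.14733472e-04, -4.91293466e+01, -4.04393105e-01, -3.12529528e+01,
       -6.38757111e-02,  4.38136014e-02,  1.57384120e-04]), 'position': array([ 0.28484466, -0.5840312 ,  0.40368525]), 'tool_rot': array([-3.05928351e+00, -7.06439053e-01,  8.21487996e-04]), 'ft_force': array([-0.5270384 , -0.23245569,  0.39620707]), 'torque': array([-0.03556824, -0.0038876 ,  0.00235002]), 'grip_width': 0.9973168445468317} 0.1635
scene {'intrinsics': array([[496.25536895,   0.        , 282.28546505],
       [  0.        , 496.25536895, 207.65301496],
       [  0.        ,   0.        ,   1.        ]]), 'camera_from_world': array([[-7.85647588e-01,  6.18674059e-01,  5.24756765e-04,
         4.59783106e-01],
       [ 5.37201863e-01,  6.82607147e-01, -4.95440856e-01,
        -3.08290998e-01],
       [-3.06874608e-01, -3.88960013e-01, -8.68641516e-01,
         1.44449501e+00],
       [ 0.00000000e+00,  0.00000000e+00,  0.00000000e+00,
         1.00000000e+00]])}
top {'intrinsics': array([[380.35622166,   0.        , 272.04148657],
       [  0.        , 380.35622166, 209.04332466],
       [  0.        ,   0.        ,   1.        ]]), 'camera_from_world': array([[ 0.01980726, -0.99947002,  0.025833  , -0.01156017],
       [-0.98190216, -0.02431367, -0.18782173,  0.58065568],
       [ 0.18835028, -0.02164524, -0.98186336,  0.9504355 ],
       [ 0.        ,  0.        ,  0.        ,  1.        ]])}
```

View pics/top0.png

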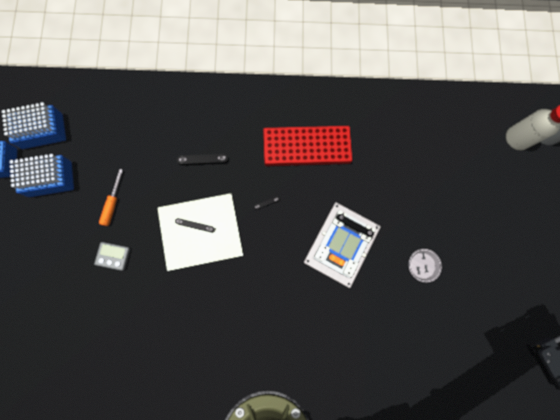

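View pics/scene0.png

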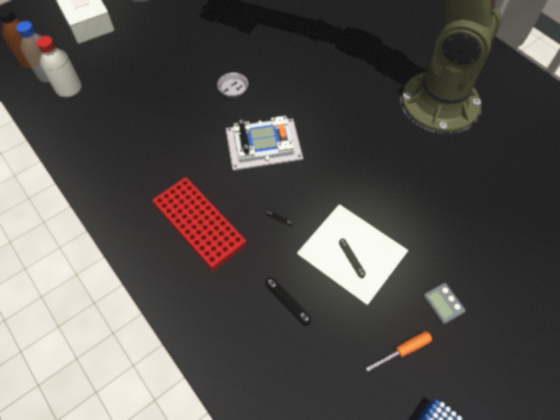

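The top picture shows three bar-like things: one on the white pad at (195,225), a larger one at (203,159) and a small one at (266,203). The chamber is at (342,245), with its open end (orange foot) at (336,260). I choose the pad bar because it is middle-sized and lies on the white pad. Next I measure it and check it in a crop.

```bash
cat > h.py <<'E'
import numpy as np, cv2
from bench import get_state, imaging, ctrl
from scipy.spatial.transform import Rotation as R
def p2w(P,uv,z):
    "pixels -> world points on the plane at height z"
    K,T=P["intrinsics"],P["camera_from_world"]; Rm,t=T[:3,:3],T[:3,3]
    uv=np.atleast_2d(uv).astype(float); c=-Rm.T@t
    d=(Rm.T@np.linalg.inv(K)@np.c_[uv,np.ones(len(uv))].T).T
    return c+d*((z-c[2])/d[:,2])[:,None]
def w2p(P,X):
    T=P["camera_from_world"]; return cv2.projectPoints(np.atleast_2d(X).astype(float),cv2.Rodrigues(T[:3,:3])[0],T[:3,3],P["intrinsics"],None)[0][:,0]
def tool():
    s=get_state(); return np.array(s["position"]),R.from_rotvec(s["tool_rot"]).as_matrix()
def hold(): p,r=tool(); return p+r[:,2]*ctrl.hold_point_z
E
python3 - <<'E'
from h import *
P=imaging.camera_params("top"); im=cv2.imread("pics/top0.png"); g=cv2.cvtColor(im,cv2.COLOR_BGR2GRAY)
# orange foot, blue gasket, dark bar on pad
hsv=cv2.cvtColor(im,cv2.COLOR_BGR2HSV)
def blob(m,z,name):
    n,l,st,ce=cv2.connectedComponentsWithStats(m.astype(np.uint8))
    for i in range(1,n):
        if st[i,4]>25:
            ys,xs=np.where(l==i); w=p2w(P,np.c_[xs,ys],z)[:,:2]
            (c,s,a)=cv2.minAreaRect((w*1000).astype(np.float32)); 
            print(name,ce[i].round(1),st[i,4],"c",np.round(c,1),"s",np.round(s,1),"a",round(a,1))
sub=np.zeros(g.shape,bool); sub[200:285,150:390]=1
o=(hsv[...,0]<20)&(hsv[...,1]>150)&(hsv[...,2]>100)
blob(o&sub,.05,"orange")
b=(hsv[...,0]>95)&(hsv[...,0]<130)&(hsv[...,1]>120)&(hsv[...,2]>90)
blob(b&sub,.03,"blue")
for nm,(x0,x1,y0,y1) in dict(pad=(170,222,210,240),big=(170,235,148,170),small=(250,285,193,213)).items():
    m=np.zeros(g.shape,bool); m[y0:y1,x0:x1]=1
    blob((g<90 if nm=="pad" else g>40)&m,.016,nm)
S=cv2.imread("pics/scene0.png")
a=cv2.resize(im[140:250,155:285],(780,0) and (390,330),interpolation=cv2.INTER_CUBIC)
c=cv2.resize(im[195:295,295:390],(380,400)[:2],interpolation=cv2.INTER_CUBIC)
out=np.zeros((560,780,3),np.uint8); out[:330,:390]=a; out[:400,400:780]=c
cv2.imwrite("pics/crop1.png",out)
E
```

```text
orange [335.9 259.6] 77 c [ 451.9 -167.8] s [40.4 14. ] a 61.3
blue [331.5 236.4] 42 c [ 516.5 -160.7] s [ 4.8 56.3] a 63.3
blue [350.2 231.4] 62 c [ 529.5 -211.3] s [54.8  8.6] a 64.2
blue [356.8 249. ] 38 c [ 482.9 -228. ] s [ 3.6 56.1] a 62.5
blue [338.5 254.6] 55 c [ 467.  -178.6] s [53.  8.] a 62.4
pad [194.  224.9] 101 c [539.4 211.6] s [65.1 11.2] a 77.2
big [200.9 157.9] 397 c [729.9 202.6] s [ 25.1 139.9] a 4.6
small [265.5 202.3] 119 c [606.7  17.6] s [15.1 72.8] a 21.1
```

View pics/crop1.png

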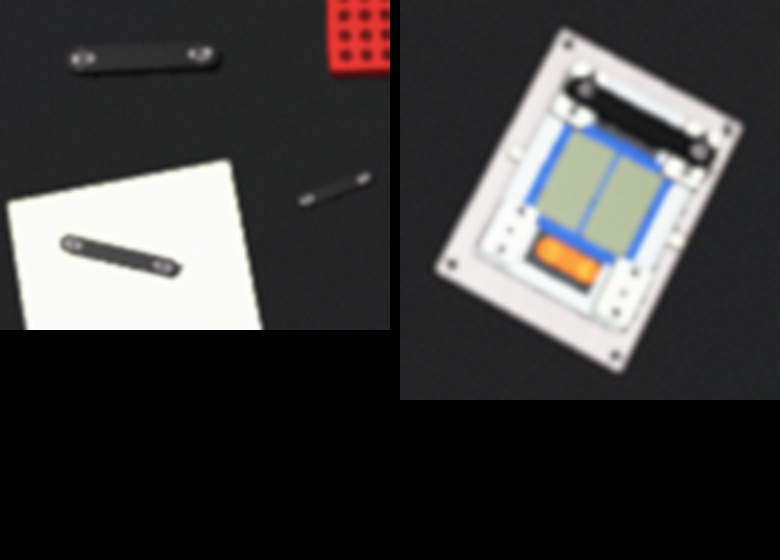

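The crop shows the pad bar at crop (120,255): 110 mm class, against about 140 mm for the top one and 73 mm for the right one, so the choice holds. The chamber's foot is at crop (568,258) with pin pairs either side. I now work out the moves to hover over the open end.

```bash
cat >> h.py <<'E'
def plan(xyz,ang):
    "tool-frame shift (mm) and spin (deg) to put hold point at xyz with tool y along +-ang (deg, world)"
    p,r=tool(); h=p+r[:,2]*ctrl.hold_point_z
    d=r.T@(np.array(xyz)-h)
    cur=np.degrees(np.arctan2(r[1,1],r[0,1]))
    s=(cur-ang+90)%180-90   # tool z down: +spin turns the world yaw negative
    print("hold",(h*1000).round(1),"yaw_y",cur.round(2),"tilt",np.degrees(np.arccos(-r[2,2])).round(2),"shift mm",(d*1000).round(1),"spin",round(s,2))
E
python3 - <<'E'
from h import *
print(tool()[1].round(3)); 
plan((.40,-.25,.25),-29); plan((.50,.10,.25),-15)
P=imaging.camera_params("wrist");T=P["camera_from_world"];c=-T[:3,:3].T@T[:3,3];p,r=tool()
print("cam in tool",r.T@(c-p),"axes",(T[:3,:3]@r).round(2),P["intrinsics"][0,0])
E
```

```text
[[ 0.899  0.438 -0.001]
 [ 0.438 -0.899  0.001]
 [-0.    -0.002 -1.   ]]
hold [ 284.7 -583.8  240.3] yaw_y -64.0 tilt 0.1 shift mm [ 250.  -249.5   -9.3] spin -35.0
hold [ 284.7 -583.8  240.3] yaw_y -64.0 tilt 0.1 shift mm [ 493.3 -520.3   -8.9] spin -49.0
cam in tool [0.08407491 0.00027561 0.02094992] axes [[ 0.    1.    0.  ]
 [-0.95  0.   -0.3 ]
 [-0.3  -0.    0.95]] 293.2202786014631
```

Request:
{"name": "step_arm", "arguments": {
  "increments": [
    {"tx": 0.349,"ty": -0.313,"tz": 0.05,"spin": -35,"claw": 1},
    {"tx": 0.349,"ty": -0.313,"tz": 0.05,"spin": -35,"claw": 1},
    {"tx": 0.349,"ty": -0.313,"tz": 0.05,"spin": -35,"claw": 1},
    {"tx": 0.349,"ty": -0.313,"tz": 0.05,"spin": -35,"claw": 1},
    {"tx": 0.349,"ty": -0.313,"tz": 0.05,"spin": -35,"claw": 1},
    {"tx": 0.349,"ty": -0.313,"tz": 0.05,"spin": -35,"claw": 1},
    {"tx": 0.349,"ty": -0.313,"tz": 0.05,"spin": -35,"claw": 1},
    {"tx": 0.349,"ty": -0.313,"tz": 0.05,"spin": -35,"claw": 1}
  ]
}}

```text
time: 0.77
position: [0.4098, -0.2751, 0.3689]
tool_rot: [-2.707, -1.594, 0.001]
ft_force: [1.4, -0.0, -0.0]
grip_width: 0.999
```

Run:
```python
from h import *
plan((.462,-.15,.17),-29)
```

```text
hold [ 409.8 -275.1  205.4] yaw_y -29.01 tilt 0.03 shift mm [134.8 -15.   35.4] spin -0.01
```

Request:
{"name": "step_arm", "arguments": {
  "increments": [
    {"tx": 0.125,"ty": -0.015,"tz": 0.035},
    {"tx": 0.125,"ty": -0.015,"tz": 0.035},
    {"tx": 0.125,"ty": -0.015,"tz": 0.035},
    {"tx": 0.125,"ty": -0.015,"tz": 0.035},
    {"tx": 0.125,"ty": -0.015,"tz": 0.035},
    {"tx": 0.125,"ty": -0.015,"tz": 0.035},
    {"tx": 0.125,"ty": -0.015,"tz": 0.035},
    {"tx": 0.125,"ty": -0.015,"tz": 0.035}
  ]
}}

```text
invalid input at $.increments[0]: expected keys claw, tx, ty, tz, spin
```

Run:
```python
from h import *
import pickle
plan((.462,-.15,.17),-29)
P=imaging.camera_params("wrist"); im=imaging.get_image("wrist"); cv2.imwrite("pics/w1.png",im); pickle.dump(P,open("w1.pkl","wb"))
cv2.imwrite("pics/w1b.png",cv2.resize(im,(784,588),interpolation=cv2.INTER_CUBIC))
```

```text
hold [ 409.8 -275.1  205.4] yaw_y -29.01 tilt 0.03 shift mm [134.8 -15.   35.4] spin -0.01
```

View pics/w1b.png

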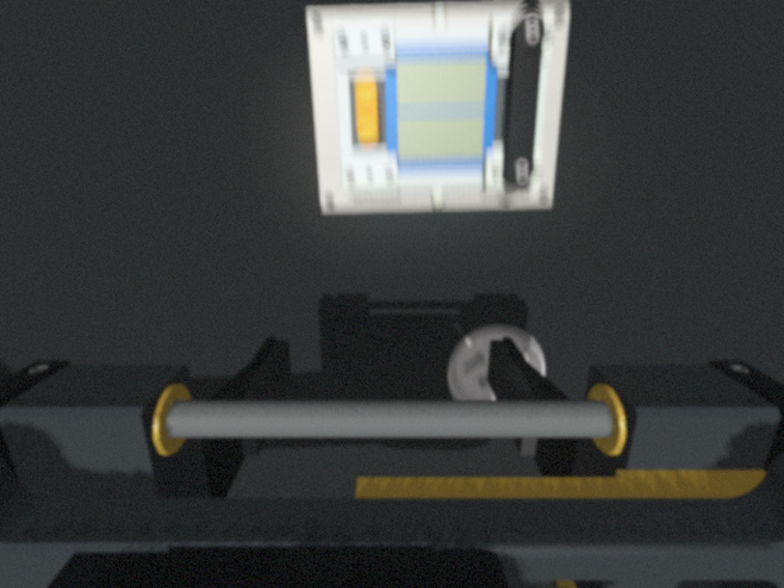

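The move was refused because a row needs every key. The image from the unmoved pose shows the foot at (366,108) and the chamber upright ahead of the fingers, blurred. I go closer with full rows.

Request:
{"name": "step_arm", "arguments": {
  "increments": [
    {"tx": 0.044,"ty": -0.015,"tz": 0.075,"spin": 0,"claw": 1},
    {"tx": 0.044,"ty": -0.015,"tz": 0.075,"spin": 0,"claw": 1},
    {"tx": 0.044,"ty": -0.015,"tz": 0.075,"spin": 0,"claw": 1},
    {"tx": 0.044,"ty": -0.015,"tz": 0.075,"spin": 0,"claw": 1},
    {"tx": 0.044,"ty": -0.015,"tz": 0.075,"spin": 0,"claw": 1},
    {"tx": 0.044,"ty": -0.015,"tz": 0.075,"spin": 0,"claw": 1},
    {"tx": 0.044,"ty": -0.015,"tz": 0.075,"spin": 0,"claw": 1}
  ]
}}

```text
time: 1.4
position: [0.4183, -0.2329, 0.296]
tool_rot: [2.706, 1.59, 0.002]
ft_force: [0.6, -0.6, -0.2]
grip_width: 1.0
```

Run:
```python
from h import *
import pickle
P=imaging.camera_params("wrist"); im=imaging.get_image("wrist"); cv2.imwrite("pics/w1.png",im); pickle.dump(P,open("w1.pkl","wb"))
plan((.462,-.15,.17),-29)
print(w2p(P,[(.452,-.168,.05),(.500,-.194,.03)]))
cv2.imwrite("pics/w1c.png",cv2.resize(im[:300],(784,420),interpolation=cv2.INTER_CUBIC))
```

```text
hold [ 418.6 -233.   132.3] yaw_y -29.1 tilt 0.15 shift mm [ 93.6  -2.3 -37.7] spin -0.1
[[273.829436   128.27956007]
 [341.75027157 126.23934464]]
```

View pics/w1c.png

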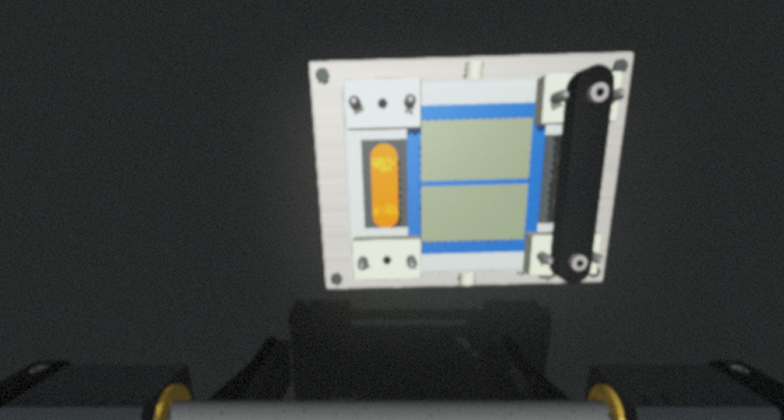

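The view shows the rests' screw holes at (382,103) and (387,260), zoomed 1.4x, the foot centred near (385,185) and the pins either side of the holes. I refine these to subpixel.

Run:
```python
from h import *
import pickle
P=pickle.load(open("w1.pkl","rb")); im=cv2.imread("pics/w1.png"); g=cv2.cvtColor(im,cv2.COLOR_BGR2GRAY).astype(float)
def dark(u,v,r=6):
    y,x=np.mgrid[v-r:v+r+1,u-r:u+r+1]; p=g[v-r:v+r+1,u-r:u+r+1]; w=np.clip(np.median(p)-25-p,0,None); return (w*x).sum()/w.sum(),(w*y).sum()/w.sum()
a=dark(273,74);b=dark(276,186); print(a,b)
W=p2w(P,[a,b],.042)*1000; d=W[0]-W[1]; print(W.round(1),"dist(84)",np.linalg.norm(d).round(1),"angle y",np.degrees(np.arctan2(d[1],d[0])).round(2),"mid",W.mean(0).round(1))
hsv=cv2.cvtColor(im,cv2.COLOR_BGR2HSV)
def rect(m,z,n):
    k,l,st,ce=cv2.connectedComponentsWithStats(m.astype(np.uint8)); i=1+st[1:,4].argmax(); ys,xs=np.where(l==i)
    r=cv2.minAreaRect((p2w(P,np.c_[xs,ys],z)[:,:2]*1000).astype(np.float32)); print(n,np.round(r[0],1),np.round(r[1],1),round(r[2],2))
m=np.zeros(g.shape,bool); m[30:230,230:300]=1
rect((hsv[...,0]<28)&(hsv[...,1]>120)&(hsv[...,2]>90)&m,.05,"foot (14x44)")
m[:]=0; m[30:230,220:460]=1
rect((hsv[...,0]>95)&(hsv[...,0]<130)&(hsv[...,1]>110)&m,.03,"gasket"); rect((g>60)&m,.008,"plate/white(190x140)")
```

```text
(np.float64(272.8138160325083), np.float64(73.42741041743628)) (np.float64(275.9712065813528), np.float64(185.36380255941498))
[[ 470.  -134.2   42. ]
 [ 431.2 -208.4   42. ]] dist(84) 83.7 angle y 62.37 mid [ 450.6 -171.3   42. ]
foot (14x44) [ 450.9 -170.8] [42.7 14.3] 61.28
gasket [ 496.6 -195.3] [59.5 78. ] 62.59
plate/white(190x140) [ 493.3 -196.3] [146.2 195.5] 62.48
```

Request:
{"name": "step_arm", "arguments": {
  "increments": [
    {"tx": 0.38,"ty": -0.092,"tz": 0,"spin": -15,"claw": 1},
    {"tx": 0.38,"ty": -0.092,"tz": 0,"spin": -15,"claw": 1},
    {"tx": 0.38,"ty": -0.092,"tz": 0,"spin": -15,"claw": 1},
    {"tx": 0.38,"ty": -0.092,"tz": 0,"spin": -15,"claw": 1},
    {"tx": 0.38,"ty": -0.092,"tz": 0,"spin": -15,"claw": 1},
    {"tx": 0.38,"ty": -0.092,"tz": 0,"spin": -15,"claw": 1},
    {"tx": 0.38,"ty": -0.092,"tz": 0,"spin": -15,"claw": 1},
    {"tx": 0.38,"ty": -0.092,"tz": 0,"spin": -15,"claw": 1}
  ]
}}

```text
time: 2.12
position: [0.5072, 0.0912, 0.2956]
tool_rot: [2.476, 1.931, 0.003]
ft_force: [0.6, -0.8, 1.0]
grip_width: 1.002
```

Run:
```python
from h import *
plan((.522,.144,.13),-14)
```

```text
hold [507.6  91.1 132.1] yaw_y -14.1 tilt 0.15 shift mm [54.8  1.1  2.1] spin -0.1
```

Request:
{"name": "step_arm", "arguments": {
  "increments": [
    {"tx": 0.05,"ty": 0,"tz": 0,"spin": 0,"claw": 1},
    {"tx": 0.05,"ty": 0,"tz": 0,"spin": 0,"claw": 1},
    {"tx": 0.05,"ty": 0,"tz": 0,"spin": 0,"claw": 1},
    {"tx": 0.05,"ty": 0,"tz": 0,"spin": 0,"claw": 1},
    {"tx": 0.05,"ty": 0,"tz": 0,"spin": 0,"claw": 1}
  ]
}}

```text
time: 2.53
position: [0.5188, 0.1364, 0.2944]
tool_rot: [2.477, 1.93, -0.002]
ft_force: [-0.2, -0.4, 1.0]
grip_width: 1.001
```

Run:
```python
from h import *
P=imaging.camera_params("wrist"); im=imaging.get_image("wrist"); cv2.imwrite("pics/w2.png",im)
g=cv2.cvtColor(im,cv2.COLOR_BGR2GRAY)
u=w2p(P,[(.539,.212,.016)])[0]; print(u)
v,l=int(u[1]),int(u[0]); w=cv2.morphologyEx((g>140).astype(np.uint8),cv2.MORPH_OPEN,np.ones((5,5)))
cs,h=cv2.findContours((g<110).astype(np.uint8),cv2.RETR_EXTERNAL,cv2.CHAIN_APPROX_NONE)
for c in cs:
    if cv2.contourArea(c)>800:
        r=cv2.minAreaRect((p2w(P,c[:,0],.016)[:,:2]*1000).astype(np.float32)); print(cv2.boundingRect(c),np.round(r[0],1),np.round(r[1],1),round(r[2],2))
plan((.539,.212,.009),-14)
cv2.imwrite("pics/w2b.png",im)
```

```text
[278.95322884 119.73791411]
(268, 52, 22, 133) [538.6 209.9] [106.8  16.3] 77.9
(0, 0, 560, 420) [508.1  86.9] [430.8 670.6] 75.9
hold [518.7 135.9 130.9] yaw_y -14.2 tilt 0.09 shift mm [ 79.    0.9 121.8] spin -0.2
```

View pics/w2b.png

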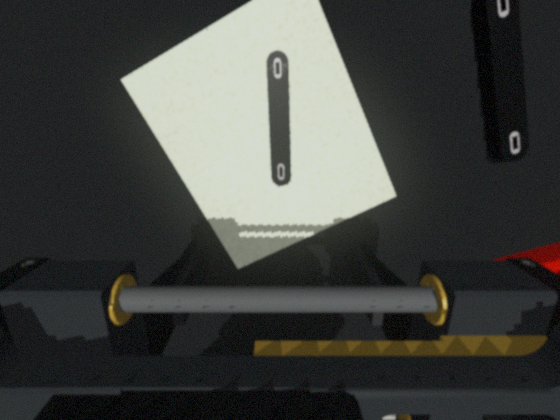

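The bar is at (280,118) px: centre (538.6, 209.9) mm, 107 x 16 mm less the edge pixel, angle 77.9°. That fits 110 x 18 mm. I move over it with the jaws across its width.

Request:
{"name": "step_arm", "arguments": {
  "increments": [
    {"tx": 0.0765,"ty": 0.001,"tz": 0.07,"spin": -2,"claw": 1},
    {"tx": 0.0765,"ty": 0.001,"tz": 0.07,"spin": -2,"claw": 1},
    {"tx": 0.0765,"ty": 0.001,"tz": 0.07,"spin": -2,"claw": 1},
    {"tx": 0.0765,"ty": 0.001,"tz": 0.07,"spin": -2,"claw": 1},
    {"tx": 0.0765,"ty": 0.001,"tz": 0.07,"spin": -2,"claw": 1},
    {"tx": 0.0765,"ty": 0.001,"tz": 0.07,"spin": -2,"claw": 1},
    {"tx": 0.0765,"ty": 0.001,"tz": 0.07,"spin": -2,"claw": 1}
  ]
}}

```text
time: 3.17
position: [0.5388, 0.2104, 0.2256]
tool_rot: [2.443, 1.972, 0.001]
ft_force: [0.0, 0.2, -0.2]
grip_width: 1.005
```

Run:
```python
from h import *
plan((.5386,.2099,.023),-12.1)
```

```text
hold [539.1 210.2  62.1] yaw_y -12.17 tilt 0.14 shift mm [-0.4 -0.5 39.1] spin -0.07
```

Request:
{"name": "step_arm", "arguments": {
  "increments": [
    {"tx": 0,"ty": 0,"tz": 0.02,"spin": 0,"claw": 1},
    {"tx": 0,"ty": 0,"tz": 0.032,"spin": 0,"claw": 1},
    {"tx": 0,"ty": 0,"tz": 0.038,"spin": 0,"claw": 1},
    {"tx": 0,"ty": 0,"tz": 0.039,"spin": 0,"claw": 1},
    {"tx": 0,"ty": 0,"tz": 0.039,"spin": 0,"claw": 1},
    {"tx": 0,"ty": 0,"tz": 0.039,"spin": 0,"claw": 1}
  ]
}}

```text
time: 3.67
position: [0.5381, 0.2125, 0.1859]
tool_rot: [2.441, 1.977, 0.001]
ft_force: [-0.0, -0.3, 0.0]
grip_width: 1.003
```

Run:
```python
from h import *
plan((.5386,.2099,.023),-12.1); print(get_state()["ft_force"])
```

```text
hold [538.2 212.5  22.4] yaw_y -12.01 tilt 0.03 shift mm [-2.4  0.9 -0.6] spin 0.09
[-0.04545699 -0.25124947  0.0315122 ]
```

Request:
{"name": "step_arm", "arguments": {
  "increments": [
    {"tx": -0.001,"ty": 0,"tz": 0,"spin": 0,"claw": 0},
    {"tx": -0.001,"ty": 0,"tz": 0,"spin": 0,"claw": 0},
    {"tx": -0.001,"ty": 0,"tz": 0,"spin": 0,"claw": 0},
    {"tx": -0.001,"ty": 0,"tz": 0,"spin": 0,"claw": 0},
    {"tx": -0.001,"ty": 0,"tz": 0,"spin": 0,"claw": 0},
    {"tx": -0.001,"ty": 0,"tz": 0,"spin": 0,"claw": 0},
    {"tx": -0.001,"ty": 0,"tz": 0,"spin": 0,"claw": 0},
    {"tx": -0.001,"ty": 0,"tz": 0,"spin": 0,"claw": 0}
  ],
  "force": 45
}}

```text
time: 4.33
position: [0.5377, 0.2115, 0.1853]
tool_rot: [2.441, 1.977, -0.0]
ft_force: [-0.5, 0.3, -0.3]
grip_width: 0.482
```

Run:
```python
from h import *
for i in range(3): plan((.5386,.2099,.023),-12.1); imaging.get_image("top")
```

```text
hold [537.7 211.5  21.8] yaw_y -12.0 tilt 0.01 shift mm [-1.4  1.2 -1.2] spin 0.1
hold [537.7 211.5  21.9] yaw_y -12.0 tilt 0.01 shift mm [-1.4  1.2 -1.1] spin 0.1
hold [537.7 211.5  21.9] yaw_y -11.99 tilt 0.0 shift mm [-1.4  1.2 -1.1] spin 0.11
```

Request:
{"name": "step_arm", "arguments": {
  "increments": [
    {"tx": 0,"ty": 0,"tz": 0,"spin": 0,"claw": 0},
    {"tx": 0,"ty": 0,"tz": 0,"spin": 0,"claw": 0},
    {"tx": 0,"ty": 0,"tz": 0,"spin": 0,"claw": 0},
    {"tx": 0,"ty": 0,"tz": 0,"spin": 0,"claw": 0},
    {"tx": 0,"ty": 0,"tz": 0,"spin": 0,"claw": 0},
    {"tx": 0,"ty": 0,"tz": 0,"spin": 0,"claw": 0},
    {"tx": 0,"ty": 0,"tz": 0,"spin": 0,"claw": 0},
    {"tx": 0,"ty": 0,"tz": 0,"spin": 0,"claw": 0}
  ]
}}

```text
time: 5.15
position: [0.5377, 0.2115, 0.1854]
tool_rot: [2.441, 1.977, -0.0]
ft_force: [1.0, -0.1, -0.7]
grip_width: 0.203
```

Request:
{"name": "step_arm", "arguments": {
  "increments": [
    {"tx": 0,"ty": 0,"tz": -0.03,"spin": 0,"claw": 0},
    {"tx": 0,"ty": 0,"tz": -0.07,"spin": 0,"claw": 0},
    {"tx": 0,"ty": 0,"tz": -0.1,"spin": 0,"claw": 0},
    {"tx": 0,"ty": 0,"tz": -0.1,"spin": 0,"claw": 0}
  ]
}}

```text
time: 5.48
position: [0.5395, 0.2132, 0.2919]
tool_rot: [2.438, 1.975, 0.015]
ft_force: [0.7, 0.4, -0.5]
grip_width: 0.201
```

Run:
```python
from h import *
print(get_state()["grip_width"]);plan((.4507,-.1712,.12),-27.6)
```

```text
0.2013393984450747
hold [541.2 213.7 128.4] yaw_y -11.99 tilt 0.6 shift mm [-395.4   -8.6    6.2] spin 15.61
```

Request:
{"name": "step_arm", "arguments": {
  "increments": [
    {"tx": -0.03,"ty": 0,"tz": 0,"spin": 3,"claw": 0},
    {"tx": -0.07,"ty": -0.001,"tz": 0,"spin": 6,"claw": 0},
    {"tx": -0.11,"ty": -0.002,"tz": 0,"spin": 9,"claw": 0},
    {"tx": -0.15,"ty": -0.002,"tz": 0,"spin": 12,"claw": 0},
    {"tx": -0.19,"ty": -0.003,"tz": 0,"spin": 15.6,"claw": 0},
    {"tx": -0.23,"ty": -0.004,"tz": 0,"spin": 15.6,"claw": 0},
    {"tx": -0.27,"ty": -0.004,"tz": 0,"spin": 15.6,"claw": 0},
    {"tx": -0.3,"ty": -0.005,"tz": 0,"spin": 15.6,"claw": 0}
  ]
}}

```text
time: 6.15
position: [0.469, -0.0843, 0.285]
tool_rot: [2.689, 1.623, -0.002]
ft_force: [0.7, -0.4, -0.3]
grip_width: 0.201
```

Run:
```python
from h import *
imaging.get_image("top");imaging.get_image("top");imaging.get_image("top");imaging.get_image("top")
print(get_state()["grip_width"]);plan((.4507,-.1712,.09),-27.6)
```

```text
0.2030103999605267
hold [469.9 -81.5 121.5] yaw_y -27.74 tilt 0.04 shift mm [-88.3  24.7  31.5] spin -0.14
```

Request:
{"name": "step_arm", "arguments": {
  "increments": [
    {"tx": -0.035,"ty": 0.01,"tz": 0,"spin": 0,"claw": 0},
    {"tx": -0.07,"ty": 0.02,"tz": 0.01,"spin": 0,"claw": 0},
    {"tx": -0.088,"ty": 0.025,"tz": 0.027,"spin": 0,"claw": 0},
    {"tx": -0.088,"ty": 0.025,"tz": 0.027,"spin": 0,"claw": 0},
    {"tx": -0.088,"ty": 0.025,"tz": 0.027,"spin": 0,"claw": 0},
    {"tx": -0.088,"ty": 0.025,"tz": 0.027,"spin": 0,"claw": 0},
    {"tx": -0.088,"ty": 0.025,"tz": 0.027,"spin": 0,"claw": 0}
  ]
}}

```text
time: 6.93
position: [0.4528, -0.1684, 0.2589]
tool_rot: [2.684, 1.632, 0.002]
ft_force: [0.4, -0.0, 0.1]
grip_width: 0.201
```

Run:
```python
from h import *
import pickle
imaging.get_image("top")
plan((.4507,-.1712,.09),-27.6)
P=imaging.camera_params("wrist"); im=imaging.get_image("wrist"); cv2.imwrite("pics/w3.png",im); pickle.dump(P,open("w3.pkl","wb"))
cv2.imwrite("pics/w3b.png",cv2.resize(im[:300,90:470],(760,600),interpolation=cv2.INTER_CUBIC))
```

```text
hold [ 453.  -168.6   95.5] yaw_y -27.41 tilt 0.07 shift mm [-3.3 -0.8  5.5] spin 0.19
```

View pics/w3b.png

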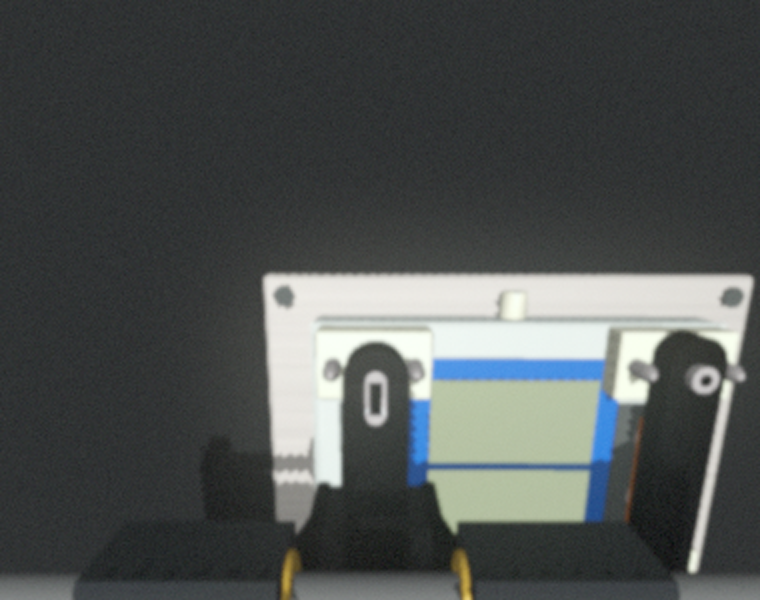

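The image shows the held bar's end slot at (375,398), zoomed 2x. The rest_left pins lie either side at (332,370) and (415,370), so it looks close to centred. I quantify this now.

Run:
```python
from h import *
import pickle
P=pickle.load(open("w3.pkl","rb")); im=cv2.imread("pics/w3.png"); g=cv2.cvtColor(im,cv2.COLOR_BGR2GRAY).astype(float)
r=tool()[1]; h=hold()*1000; H=np.array([450.7,-171.2]); y=np.array([np.cos(np.radians(62.4)),np.sin(np.radians(62.4))]); x=np.array([y[1],-y[0]])
rel=lambda q,o,: np.array([(q[:2]-o)@x,(q[:2]-o)@y]).round(2)
# slot ring (bright, inside bar)
sl=g[180:216,262+4:293-4]; w=np.clip(sl-80,0,None); yy,xx=np.mgrid[180:216,266:289]; s=((w*xx).sum()/w.sum(),(w*yy).sum()/w.sum())
q=p2w(P,[s],(h[2]-5.9)/1000)[0]*1000; print("slot px",s,"rel hold (x,y)",rel(q,h[:2]),"rel home",rel(q,H))
# bar edges on rows between v=205..235 -> centre line & angle
L=[]
for v in range(190,240,3):
    row=g[v]; d=row<100
    c=277
    a=c-12
    while row[a]>=0 and (row[a]<100): a-=1
    b=c+12
    while row[b]<100: b+=1
    L.append((a,b,v))
L=np.array(L); 
for a,b,v in L[::3]:
    A,B=p2w(P,[(a+.5,v),(b-.5,v)],(h[2]-5.9)/1000)*1000; print(v,a,b,"bar edges rel home x",rel(A,H)[0],rel(B,H)[0])
for n,uv in dict(pinL=(332/2+90,370/2),pinR=(415/2+90,370/2)).items():
    print(n,[rel(p2w(P,[uv],z)[0]*1000,H) for z in (.05,.056)])
# rest edges at z=42, row 168..182
for v in (168,172,176):
    row=g[v]; xs=np.where(row[240:315]>170)[0]+240; A,B=p2w(P,[(xs[0],v),(xs[-1],v)],.042)*1000; print("rest",xs[0],xs[-1],rel(A,H),rel(B,H))
plan((.4507,-.1712,.09),-27.6)
```

```text
slot px (np.float64(277.47821644597025), np.float64(198.61468039888834)) rel hold (x,y) [-0.17 41.39] rel home [ 0.67 44.34]
190 262 294 bar edges rel home x -7.17 9.01
199 261 295 bar edges rel home x -7.76 9.64
208 261 297 bar edges rel home x -7.82 10.81
217 261 296 bar edges rel home x -7.89 10.39
226 261 297 bar edges rel home x -7.95 11.05
235 261 303 bar edges rel home x -8.02 14.46
pinL [array([-13.47,  42.2 ]), array([-13.02,  43.63])]
pinR [array([13.83, 42.3 ]), array([13.4 , 43.73])]
rest 240 314 [-24.62  51.99] [25.22 52.17]
rest 240 314 [-24.71  49.27] [25.33 49.44]
rest 240 314 [-24.81  46.52] [25.44 46.7 ]
hold [ 452.8 -169.    95.5] yaw_y -27.43 tilt 0.06 shift mm [-3.  -0.9  5.5] spin 0.17
```

Request:
{"name": "step_arm", "arguments": {
  "increments": [
    {"tx": -0.003,"ty": -0.0008,"tz": 0.01,"spin": 0.2,"claw": 0},
    {"tx": -0.003,"ty": -0.0008,"tz": 0.015,"spin": 0.2,"claw": 0},
    {"tx": -0.003,"ty": -0.0008,"tz": 0.015,"spin": 0.2,"claw": 0},
    {"tx": -0.003,"ty": -0.0008,"tz": 0.015,"spin": 0.2,"claw": 0},
    {"tx": -0.003,"ty": -0.0008,"tz": 0.015,"spin": 0.2,"claw": 0},
    {"tx": -0.003,"ty": -0.0008,"tz": 0.015,"spin": 0.2,"claw": 0}
  ]
}}

```text
time: 7.53
position: [0.4499, -0.1728, 0.2435]
tool_rot: [2.69, 1.623, 0.0]
ft_force: [1.1, 0.2, -0.2]
grip_width: 0.201
```

Run:
```python
from h import *
for i in range(3): imaging.get_image("top"); plan((.4508,-.1713,.0619),-27.6)
print(get_state()["ft_force"])
```

```text
hold [ 450.  -172.8   80.1] yaw_y -27.8 tilt 0.03 shift mm [ 1.7  0.  18.2] spin -0.2
hold [ 450.  -172.9   80.1] yaw_y -27.8 tilt 0.03 shift mm [ 1.8 -0.  18.2] spin -0.2
hold [ 450.  -172.9   80.1] yaw_y -27.8 tilt 0.03 shift mm [ 1.8  0.  18.2] spin -0.2
[-0.21433555  0.1430856  -0.96101868]
```

Request:
{"name": "step_arm", "arguments": {
  "increments": [
    {"tx": 0.0015,"ty": 0,"tz": 0.002,"spin": -0.2,"claw": 0},
    {"tx": 0.0015,"ty": 0,"tz": 0.005,"spin": -0.2,"claw": 0},
    {"tx": 0.0015,"ty": 0,"tz": 0.008,"spin": -0.2,"claw": 0},
    {"tx": 0.0015,"ty": 0,"tz": 0.011,"spin": -0.2,"claw": 0},
    {"tx": 0.0015,"ty": 0,"tz": 0.013,"spin": -0.2,"claw": 0},
    {"tx": 0.0015,"ty": 0,"tz": 0.013,"spin": -0.2,"claw": 0},
    {"tx": 0.0015,"ty": 0,"tz": 0.013,"spin": -0.2,"claw": 0},
    {"tx": 0.0015,"ty": 0,"tz": 0.013,"spin": -0.2,"claw": 0}
  ],
  "force": 60
}}

```text
time: 8.35
position: [0.4505, -0.1714, 0.2307]
tool_rot: [-2.687, -1.628, 0.0]
ft_force: [-1.9, 1.8, 4.6]
grip_width: 0.202
```

Run:
```python
from h import *
for i in range(2): imaging.get_image("top"); plan((.4508,-.1713,.0619),-27.6); s=get_state(); print(s["ft_force"],s["torque"])
```

```text
hold [ 450.4 -171.4   67.2] yaw_y -27.6 tilt 0.02 shift mm [0.2 0.3 5.3] spin 0.0
[-2.61581109  1.0120447   5.28413171] [0.18775739 0.40799115 0.04571988]
hold [ 450.4 -171.4   67.1] yaw_y -27.6 tilt 0.01 shift mm [0.2 0.3 5.2] spin 0.0
[-1.59350125  2.21728714  5.08207225] [ 0.23488496  0.40058962 -0.01122091]
```

Fz is about 6 N at 2.8 mm of foot travel, as expected. A side force of about 2.5 N along home -x hints at a light touch of a +x pin, so I shift slightly to -x before pressing on.

Request:
{"name": "step_arm", "arguments": {
  "increments": [
    {"tx": 0,"ty": -0.001,"tz": 0,"spin": 0,"claw": 0},
    {"tx": 0,"ty": -0.001,"tz": 0,"spin": 0,"claw": 0},
    {"tx": 0,"ty": -0.001,"tz": 0.001,"spin": 0,"claw": 0},
    {"tx": 0,"ty": -0.001,"tz": 0.002,"spin": 0,"claw": 0},
    {"tx": 0,"ty": -0.001,"tz": 0.002,"spin": 0,"claw": 0},
    {"tx": 0,"ty": -0.001,"tz": 0.002,"spin": 0,"claw": 0}
  ]
}}

```text
time: 8.95
position: [0.4501, -0.1712, 0.2289]
tool_rot: [2.686, 1.627, 0.002]
ft_force: [-0.1, 0.3, 6.3]
grip_width: 0.199
```

```bash
cat >> h.py <<'E'
def rep():
    F=[];t=[]
    for i in range(4): imaging.get_image("top"); s=get_state(); F.append(s["ft_force"]); t.append(s["torque"])
    plan((.4508,-.1713,.0619),-27.6); r=tool()[1]; print("F tool",(r.T@np.mean(F,0)).round(2),"T tool",(r.T@np.mean(t,0)).round(3),s["grip_width"],s["time"])
E
python3 -c "from h import *;rep()"
```

```text
hold [ 450.4 -171.4   65.5] yaw_y -27.6 tilt 0.11 shift mm [0.3 0.3 3.6] spin -0.0
F tool [-0.08 -0.51 -5.89] T tool [ 0.055 -0.003 -0.025] 0.19889292620906293 9.15
```

Request:
{"name": "step_arm", "arguments": {
  "increments": [
    {"tx": 0,"ty": -0.0003,"tz": 0.001,"spin": 0,"claw": 0},
    {"tx": 0,"ty": -0.0003,"tz": 0.002,"spin": 0,"claw": 0},
    {"tx": 0,"ty": -0.0003,"tz": 0.003,"spin": 0,"claw": 0},
    {"tx": 0,"ty": -0.0003,"tz": 0.003,"spin": 0,"claw": 0},
    {"tx": 0,"ty": -0.0003,"tz": 0.003,"spin": 0,"claw": 0},
    {"tx": 0,"ty": -0.0003,"tz": 0.003,"spin": 0,"claw": 0}
  ]
}}

```text
time: 9.65
position: [0.45, -0.1712, 0.2263]
tool_rot: [2.685, 1.626, 0.002]
ft_force: [-0.9, -0.1, 8.0]
grip_width: 0.197
```

```bash
python3 -c "from h import *;rep()"
```

```text
hold [ 450.3 -171.4   62.8] yaw_y -27.6 tilt 0.14 shift mm [0.3 0.4 0.9] spin -0.0
F tool [ 0.11 -0.51 -8.02] T tool [ 0.148 -0.043 -0.009] 0.19774327915755852 9.85
```

Request:
{"name": "step_arm", "arguments": {
  "increments": [
    {"tx": 0,"ty": 0,"tz": 0.0005,"spin": 0,"claw": 0},
    {"tx": 0,"ty": 0,"tz": 0.001,"spin": 0,"claw": 0},
    {"tx": 0,"ty": 0,"tz": 0.0015,"spin": 0,"claw": 0},
    {"tx": 0,"ty": 0,"tz": 0.0015,"spin": 0,"claw": 0},
    {"tx": 0,"ty": 0,"tz": 0.0015,"spin": 0,"claw": 0},
    {"tx": 0,"ty": 0,"tz": 0.0015,"spin": 0,"claw": 0}
  ]
}}

```text
time: 10.35
position: [0.4501, -0.1711, 0.2253]
tool_rot: [2.685, 1.626, 0.002]
ft_force: [-1.5, 0.2, 11.6]
grip_width: 0.199
```

```bash
python3 -c "from h import *;rep()"
```

```text
hold [ 450.4 -171.4   61.8] yaw_y -27.6 tilt 0.14 shift mm [ 0.3  0.3 -0.1] spin -0.0
F tool [  0.22  -2.01 -11.41] T tool [ 0.45  -0.079 -0.008] 0.1962188961527491 10.55
```

Request:
{"name": "step_arm", "arguments": {
  "increments": [
    {"tx": 0,"ty": -0.0003,"tz": 0.0005,"spin": 0,"claw": 0},
    {"tx": 0,"ty": -0.0003,"tz": 0.001,"spin": 0,"claw": 0},
    {"tx": 0,"ty": -0.0003,"tz": 0.001,"spin": 0,"claw": 0},
    {"tx": 0,"ty": -0.0003,"tz": 0.001,"spin": 0,"claw": 0},
    {"tx": 0,"ty": -0.0003,"tz": 0.001,"spin": 0,"claw": 0},
    {"tx": 0,"ty": -0.0003,"tz": 0.001,"spin": 0,"claw": 0}
  ]
}}

```text
time: 11.05
position: [0.45, -0.171, 0.2252]
tool_rot: [2.685, 1.626, 0.001]
ft_force: [-4.2, 0.9, 18.4]
grip_width: 0.199
```

```bash
python3 -c "from h import *;rep()"
```

```text
hold [ 450.4 -171.4   61.8] yaw_y -27.6 tilt 0.17 shift mm [ 0.2  0.3 -0.1] spin -0.0
F tool [ -0.89  -4.36 -19.1 ] T tool [ 1.002e+00 -1.560e-01 -1.000e-03] 0.2020330536778716 11.25
```

The z stop is reached (hold 61.8 mm against 61.9 expected). The press is about 19 to 20 N, and the pitch moment fits balanced rests. I check by picture.

```bash
python3 - <<'E'
from h import *
w=imaging.get_image("wrist"); P=imaging.camera_params("wrist"); s=imaging.get_image("scene")
cv2.imwrite("pics/w4.png",w)
out=np.zeros((600,800,3),np.uint8); out[:400,:500]=cv2.resize(w[130:330,150:400],(500,400),interpolation=cv2.INTER_CUBIC)
out[:400,500:]=cv2.resize(s[90:190,215:315],(300,400)) if 0 else cv2.resize(s[80:180,220:295],(300,400),interpolation=cv2.INTER_CUBIC)
cv2.imwrite("pics/fin.png",out[:400])
E
python3 -c "from h import *;rep()"
```

```text
hold [ 450.4 -171.4   61.7] yaw_y -27.61 tilt 0.16 shift mm [ 0.2  0.3 -0.2] spin -0.01
F tool [ -0.75  -4.23 -18.6 ] T tool [ 1.009e+00 -1.620e-01 -1.000e-03] 0.20061346887429815 11.55
```

View pics/fin.png

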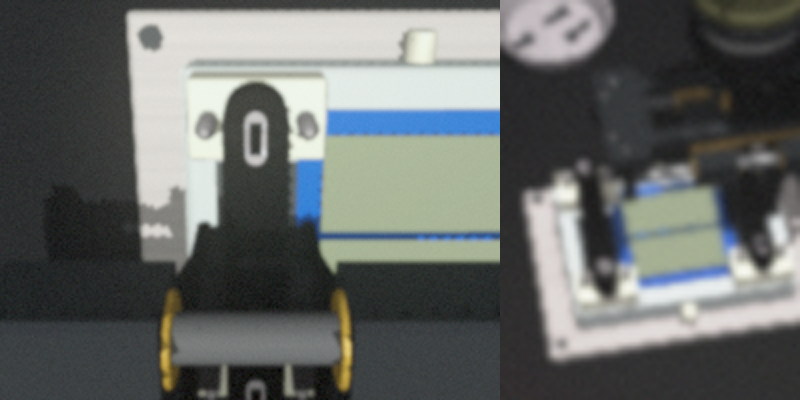

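The bar lies centred between the pins: pins at (207,126) and (305,125), bar axis at 256, slot at (256,140). Its far end is flat on the rest, and the scene crop agrees. One last along-check, then I hand in.

Run:
```python
from h import *
from bench import workorder
P=imaging.camera_params("wrist"); q=p2w(P,[(278,200)],.056)[0]*1000
y=np.array([.463,.886]);x=np.array([.886,-.463]);d=q[:2]-[450.7,-171.2]
print("slot rel home x,y (0,42):",(d@x).round(1),(d@y).round(1))
if abs(d@x)<3 and abs(d@y-42)<5: print(workorder.close_job())
```

```text
slot rel home x,y (0,42): 0.1 40.0
the job is handed in; nothing more can be done
None
```

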